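# Close the hasp of the three-tier hair-accessory tray

### The arm

A 7-joint arm with a two-finger parallel gripper is mounted at the origin on the work surface. World frame = base frame: x ahead of the robot, y to its left, z up, the work surface at z = 0. Lengths are in mm, angles in rad, forces in N, time in s.
With the tool pointing down it reaches from about 425 to 925 mm from the base axis. Payload 6.8 kg.
Tool frame: the origin (TCP) lies at the very end of the fingers, on their centre line; the grasp point (between the pads) lies 19 mm behind it (arm.tcp_to_grasp is the distance from the TCP to the grasp point, in mm); z points along the fingers, y is the line along which they close (so a half turn about z gives the same grasp; the last joint's range is limited). The gripper opens to 85 mm and grips with 20 to 120 N. Pads are 22 mm wide; open, the fingers measure 114 mm over their backs; the gripper's body (76 mm by 85 mm) begins 54 mm behind the grasp point. The pads swing forward as they close: fully open they stand 13 mm farther back than shut.
Start: joints at [-1.223, 0.477, 0.022, 1.555, -0.011, 1.109, -0.083], TCP at [297.121, 606.108, 231.308] pointing down, gripper open.
Joint ranges: [-2.96, 2.96], [-0.34, 2.1], [-1.41, 1.46], [0.24, 2.44], [-1.37, 4.51], [0.17, 1.92], [-2.96, 2.96]. Speed limits (rad/s): [2.39, 2.39, 3.14, 3.14, 3.14, 3.14, 3.14].

### API

Orientations are given as a 3x3 rotation matrix whose columns are the frame's x, y, z axes.
In Python, from bench import readout, eyes, order, arm gives the robot as it stands. The module is installed in compiled form; this text tells all that it offers.
- The arm moves only by the tool servo_tool, never from a script. Its argument "targets" is one flat list of numbers, 5 for each row, row after row: the opening, from 0 (shut) to 1 (fully open), then the shift along the tool's x, y, z in cm, then the turn about the tool's z in degrees. A call has exactly 10 rows; each row is the pose to reach, as a shift and turn from the pose commanded when the call began, along the tool's axes at that moment; what a row does not reach only later rows make up. A row lasts 1/8 s, in which the tool goes at most 62.5 mm and 10.7 degrees, less where a joint would pass 70% of its speed; a pose out of reach is approached as far as the arm can. A call with a gripper value outside its range is refused whole. The fingers move at their own pace and stop on an object; "squeeze" is the grip in N (left out, the last holds). Time passes only in rows, so rows that repeat a pose let the fingers close, or fill a call up. It gives the time, the measured TCP pose, the force, the opening and the grip force at its end, in the units of the state.
- readout.state(): the state, without advancing time (a new reading comes with each control period).
- eyes.read_camera(name): name is "side" or "top"; returns (picture, depth): 384x512x3 uint8, red, green, blue; 384x512 float32, mm along the optical axis (not along the pixel's ray), 0 where there is no reading.
- eyes.camera_params(name): a dict with "intrinsics" (3x3 intrinsics, pixels), "rvec" (rotation vector, rad) and "tvec" (3), from world to camera coordinates, as OpenCV has them. Camera axes: x right, y down, z forward; pixel columns grow to the right and rows downward; lengths in mm; the calibration is good to about 2 mm. A picture is of the moment at which its call begins. camera_params takes no time and is no camera call.
- order.sign_off(): hands the job in; it is judged then, once.
The state is a dict: "clock": time; "joint_pos": joint angles; "joint_vel": joint speeds; "tau": joint torques, N m; "position": TCP position; "tool_rot": TCP orientation; "force": force on the tool from outside, world axes, zero at the start; "moment": the same for the moment, N m; "finger_gap": finger opening in mm; "grip_force": force on a finger pad.
Only numpy, scipy, OpenCV 4.12 (cv2) and the standard library are available. Lean on these libraries where they do the work, as an engineer would, in place of code of your own. Each camera call takes 0.05 s, during which the arm holds its last target. There are 200 camera calls.

### The job

The lid of the white three-tier stacking tray is shut, but its steel hasp has been left standing open. Swing that hasp over until it lies flat on the tray top with the staple standing through its slot, and leave the hasp of the low single-tier case standing open just as it is.

Things in the scene. Friction and masses are not known exactly. Their poses are not given: they have to be found in the camera images.
- tray: White plastic three-tier stacking tray, 200 (x) x 160 (y) x 130 mm tall, fixed. Origin: centre of underside, z up. Flat top at z = 130 mm: lid behind (+x), deck in front (-x), nothing on it but the hasp and its staple. Hasp hinge line: along tray y, at x = +20, z = 136 mm. Staple: steel wire loop on the deck at x = -22, y = 0, 22 mm wide along y, top at z = 150 mm.
- hasp (a joint): Angle (rad) of the tray's hasp: 0 = closed, strap level over the deck, pointing to tray -x; 1.57 = upright; more = leaning back over the lid (stop at 2.6). Starts at 1.4 to 2.2. The hinge is slightly stiff (0.06 N m): the strap stays where it is left, so it must be pushed all the way down (about 1 N at its end) to the stop at 0.
- hasp_tip (a point): Centre of the rolled end of the tray's hasp: a flat steel strap 44 mm wide, 4 mm thick, centred at tray y = 0, with a crosswise slot 34 to 52 mm from the hinge line, ending in a crosswise roll 10 mm thick, 44 mm long, centred 90 mm from the hinge line. Closed, this point is at tray x = -70, y = 0, z = 136 mm.
- case_hasp_tip (a point): Centre of the rolled end of the other hasp, same kind and size, standing open on the low white single-tier case (170 x 125 x 52 mm, hinge line 58 mm above the ledge). To be left alone. Tray and case stand side by side; either may be on the left.

How it is judged:
By the outcome, as a careful person would: the job done as asked, in the order asked, and still so for the second after the job is handed in, with the robot touching nothing.
It also fails if it takes over 35 s, if anything falls off the work surface, if the arm or the gripper's body presses on something with over 40 N, if the wrist force passes 120 N, or if a joint passes its speed limit or range.

## Working session

There is one attempt and no reset: what is moved stays moved. The work goes in short steps, Python scripts to look and compute and a tool call to move; the robot and the scene stay as the last step left them, time stands still between calls to the robot, and variables do not carry over. Pictures are saved under pics/ and viewed, at most 10 in all, crops included, and the job is handed in when it is done.

Besides the shell and the picture viewer there is one more tool, called after "Request:" as a command line: name --argument value ..., lists and objects as JSON in quotes. servo_tool: Moves the arm, as the interface text tells. Its arguments: {"type":"object","properties":{"targets":{"type":"array"},"squeeze":{"type":"number"}},"required":["targets"]}

```bash
mkdir -p pics
cat > h.py <<'E'
import numpy as np, cv2
from bench import readout, eyes, order, arm
def look(n):
    im,d=eyes.read_camera(n); p=eyes.camera_params(n)
    return im,d,np.array(p["intrinsics"]),cv2.Rodrigues(np.array(p["rvec"],float))[0],np.array(p["tvec"],float).ravel()
def world(d,K,R,t):
    v,u=np.mgrid[:d.shape[0],:d.shape[1]]
    c=np.stack([(u-K[0,2])/K[0,0]*d,(v-K[1,2])/K[1,1]*d,d],-1)
    return (c-t)@R
E
python3 - <<'E'
from h import *
s=readout.state(); print(s["clock"],s["position"],np.round(s["tool_rot"],3))
for n in("side","top"):
    im,d,K,R,t=look(n); cv2.imwrite(f"pics/{n}0.png",im[...,::-1]); np.savez(n+"0",im=im,W=world(d,K,R,t),d=d)
    print(n,-R.T@t,R[2])
E
```

```text
0.0 [296.8737888  605.52861068 230.31540297] [[-0.898  0.44  -0.001]
 [ 0.44   0.898 -0.002]
 [-0.    -0.002 -1.   ]]
side [ -20.18235897 -626.61839574  593.32009737] [ 0.55903479  0.6544103  -0.50914365]
top [ 392.48186764  -23.87098041 1042.97849817] [ 0.13177718  0.00623972 -0.99125972]
```

View pics/side0.png

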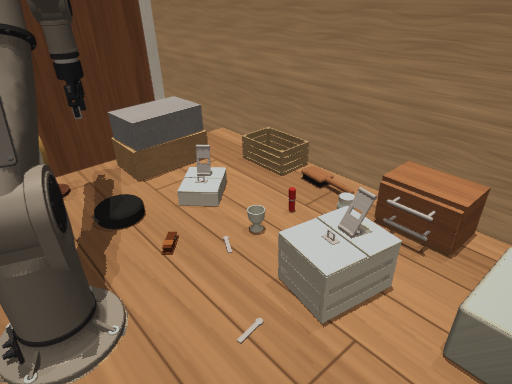

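View pics/top0.png

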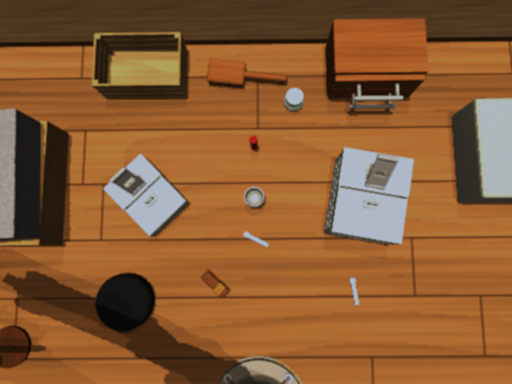

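The side view shows the tray at about (340,255) with its hasp leaning back over the lid at (355,212). In the top view the tray is at (370,195), with its staple at (371,204) and hasp at (380,172). The low case is at left, (147,195). Next I'll measure the tray top and strap.

Run:
```python
from h import *
z=np.load("top0.npz"); W=z["W"]; im=z["im"].astype(int)
v,u=np.mgrid[:384,:512]
reg=(u>315)&(u<425)&(v>138)&(v<255)
m=reg&(abs(W[...,2]-130)<7)
P=W[m]; print(m.sum(),P[:,2].mean())
r=cv2.minAreaRect(P[:,:2].astype(np.float32)); print("rect",r); print(cv2.boxPoints(r))
c=np.array(r[0]); 
for n in("top","side"):
    z=np.load(n+"0.npz");W=z["W"];d=W[...,:2]-c
    mm=(np.hypot(d[...,0],d[...,1])<120)&(W[...,2]>142)&(W[...,2]<300)&(z["d"]>0)
    Q=W[mm]; print(n,mm.sum())
    for b in range(142,240,8):
        q=Q[(Q[:,2]>=b)&(Q[:,2]<b+8)]
        if len(q): print(b,len(q),q.mean(0).round(1),q.min(0).round(0),q.max(0).round(0))
```

```text
5300 129.83731145970634
rect ((509.6605224609375, -268.69573974609375), (163.84169006347656, 200.9579620361328), 78.91226959228516)
[[ 395.30276 -329.76413]
 [ 592.5096  -368.41074]
 [ 624.0183  -207.62735]
 [ 426.81146 -168.98074]]
top 614
142 86 [ 524.  -270.5  146.5] [ 485. -296.  142.] [ 543. -252.  150.]
150 61 [ 535.8 -275.2  154. ] [ 485. -296.  150.] [ 545. -253.  158.]
158 71 [ 544.4 -273.9  162.2] [ 538. -297.  158.] [ 555. -254.  166.]
166 33 [ 547.9 -279.2  169.7] [ 541. -298.  166.] [ 558. -255.  174.]
174 28 [ 554.1 -275.6  178.7] [ 548. -298.  175.] [ 561. -255.  181.]
182 65 [ 558.1 -278.4  185.9] [ 551. -300.  182.] [ 566. -257.  190.]
190 74 [ 563.2 -279.4  194.1] [ 558. -302.  190.] [ 570. -258.  198.]
198 65 [ 568.3 -279.6  201.9] [ 563. -302.  198.] [ 576. -258.  206.]
206 52 [ 573.5 -279.1  210. ] [ 568. -302.  206.] [ 585. -259.  214.]
214 79 [ 575.8 -281.5  216.4] [ 568. -303.  214.] [ 584. -260.  219.]
side 750
142 103 [ 521.5 -275.5  146. ] [ 482. -299.  142.] [ 539. -255.  150.]
150 92 [ 535.2 -278.2  153.9] [ 486. -300.  150.] [ 544. -256.  158.]
158 83 [ 541.8 -279.5  162.2] [ 536. -301.  158.] [ 548. -256.  166.]
166 40 [ 547.8 -279.2  169.8] [ 539. -301.  166.] [ 557. -257.  174.]
174 47 [ 551.9 -284.5  178.5] [ 544. -303.  174.] [ 558. -258.  182.]
182 86 [ 557.  -282.2  186.2] [ 552. -303.  182.] [ 563. -259.  190.]
190 82 [ 561.8 -282.5  194.1] [ 556. -305.  190.] [ 569. -260.  198.]
198 87 [ 566.5 -284.6  202. ] [ 559. -305.  198.] [ 573. -261.  206.]
206 78 [ 570.8 -285.5  209.7] [ 566. -306.  206.] [ 576. -262.  214.]
214 52 [ 573.2 -285.5  215.9] [ 567. -306.  214.] [ 580. -263.  219.]
```

```bash
cat >> h.py <<'E'
c=np.array([509.7,-268.7]); ex=np.array([.9813,-.1923]); ey=np.array([.1923,.9813])
def tray(x,y,z): return np.r_[c+x*ex+y*ey,z]
def sh(s,p): return np.round((np.array(s["tool_rot"]).T@(np.array(p)-s["position"]))/10,1)
E
python3 - <<'E'
from h import *
s=readout.state()
for p in ([350,300,300],[480,0,300],tray(105,0,300)): print(np.round(p),sh(s,p))
W=np.load("top0.npz")["W"]
b=W[110:240,5:35]; print("box",b[...,2].max(),b.reshape(-1,3).min(0))
T=W[...,2]; print("highest y<350",T[W[...,1]<350].max())
b=W[105:250,0:75].reshape(-1,3);b=b[b[:,2]>100];print(b.min(0),b.max(0))
E
```

```text
[350 300 300] [-18.2 -25.1  -6.9]
[480   0 300] [-43.1 -46.3  -6.9]
[ 613. -289.  300.] [-67.7 -66.4  -6.8]
box 1042.97849816729 [392.48186764 -23.87098041  -5.29450416]
highest y<350 1042.97849816729
[392.48186764 -23.87098041 100.06465748] [ 699.99294943  597.00362396 1042.97849817]
```

Request:
servo_tool --targets '[0, -3.6, -5, -2, -3, 0, -7.2, -10, -4, -6, 0, -10.8, -15, -6, -9, 0, -14.5, -20, -7, -12, 0, -18.2, -25, -7, -15, 0, -23, -29, -7, -15, 0, -28, -33.3, -7, -15, 0, -33, -37.6, -7, -15, 0, -38, -42, -7, -15, 0, -43, -46, -7, -15]'

```text
clock: 1.35
position: [472.9, 19.3, 301.3]
tool_rot: [[-0.981, 0.193, 0.0], [0.193, 0.981, 0.0], [-0.0, 0.0, -1.0]]
force: [0.5, 0.8, -0.5]
finger_gap: -0.3
grip_force: 0.0
```

Run:
```python
from h import *
s=readout.state(); print(s["clock"],s["position"],np.round(s["tool_rot"],3),s["finger_gap"])
for p in (tray(105,0,300),tray(105,0,195)): print(sh(s,p))
```

```text
1.35 [472.91002761  19.27200344 301.32420459] [[-0.981  0.193  0.   ]
 [ 0.193  0.981  0.   ]
 [-0.     0.    -1.   ]] -0.2658345146996313
[-19.7 -27.5   0.1]
[-19.7 -27.6  10.6]
```

Request:
servo_tool --targets '[0, -4, -4, 0, 0, 0, -8, -8, 0, 0, 0, -12, -12, 0, 0, 0, -16, -16, 0, 0, 0, -19, -20, 0, 0, 0, -19, -24, 0, 0, 0, -19, -26, 0, 0, 0, -19, -26, 0, 0, 0, -19, -26, 0, 0, 0, -19, -26, 0, 0]'

```text
clock: 2.6
position: [609.8, -268.2, 301.3]
tool_rot: [[-0.982, 0.19, 0.0], [0.19, 0.982, 0.001], [-0.0, 0.001, -1.0]]
force: [-0.5, 0.4, 0.2]
finger_gap: -0.1
grip_force: 0.0
```

Run:
```python
from h import *
s=readout.state(); print(s["clock"],s["position"])
for p in (tray(105,0,195),tray(-40,0,195)): print(sh(s,p))
im,d,K,R,t=look("side"); cv2.imwrite("pics/s1.png",cv2.resize(im[100:320,230:450,::-1],(600,600)))
```

```text
2.6 [ 609.78557252 -268.24184321  301.31040141]
[-0.7 -2.  10.6]
[13.8 -1.9 10.6]
```

View pics/s1.png

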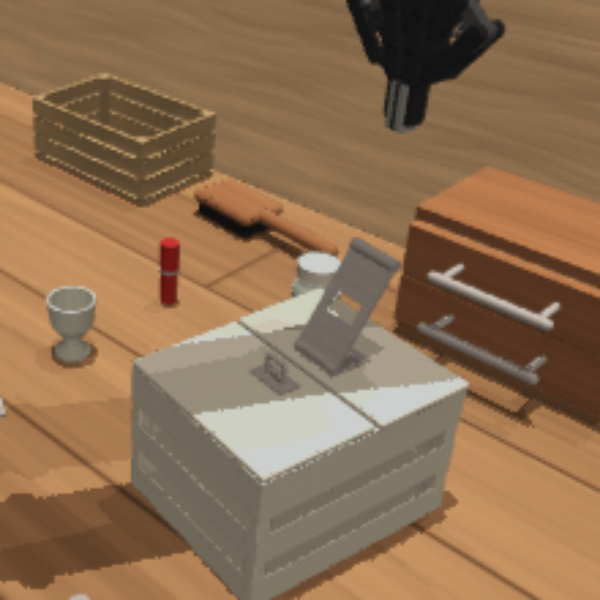

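The closed gripper hangs at (405,110) in the crop, above and behind the strap. The strap still leans back, with its roll at (375,250). I'll come down behind it.

Request:
servo_tool --targets '[0, -0.7, -2, 0, 0, 0, -0.7, -2, 2, 0, 0, -0.7, -2, 5, 0, 0, -0.7, -2, 8, 0, 0, -0.7, -2, 10.6, 0, 0, -0.7, -2, 10.6, 0, 0, 0.3, -2, 10.6, 0, 0, 1.3, -2, 10.6, 0, 0, 2.3, -2, 10.6, 0, 0, 3, -2, 10.6, 0]'

```text
clock: 3.9
position: [575.5, -284.5, 196.2]
tool_rot: [[-0.981, 0.193, 0.002], [0.193, 0.981, -0.0], [-0.002, 0.0, -1.0]]
force: [1.6, -0.1, -0.1]
finger_gap: -0.4
grip_force: 0.6
```

Request:
servo_tool --targets '[0, 1, 0, 0, 0, 0, 2, 0, 0, 0, 0, 3, 0, 0, 0, 0, 4, 0, 0, 0, 0, 5, 0, 0, 0, 0, 6, 0, 0, 0, 0, 7, 0, 0, 0, 0, 7, 0, 0, 0, 0, 7, 0, 0, 0, 0, 7, 0, 0, 0]'

```text
clock: 5.15
position: [507.2, -270.9, 195.2]
tool_rot: [[-0.981, 0.193, -0.0], [0.193, 0.981, -0.0], [0.0, -0.0, -1.0]]
force: [-0.9, -0.0, -0.3]
finger_gap: -0.1
grip_force: 0.0
```

Run:
```python
from h import *
s=readout.state(); print(s["clock"],s["position"])
for p in (tray(-40,0,195),): print(sh(s,p))
im,d,K,R,t=look("side"); cv2.imwrite("pics/s2.png",cv2.resize(im[100:320,230:450,::-1],(600,600)))
```

```text
5.15 [ 507.24828062 -270.87430695  195.22682798]
[3.8 0.3 0. ]
```

View pics/s2.png

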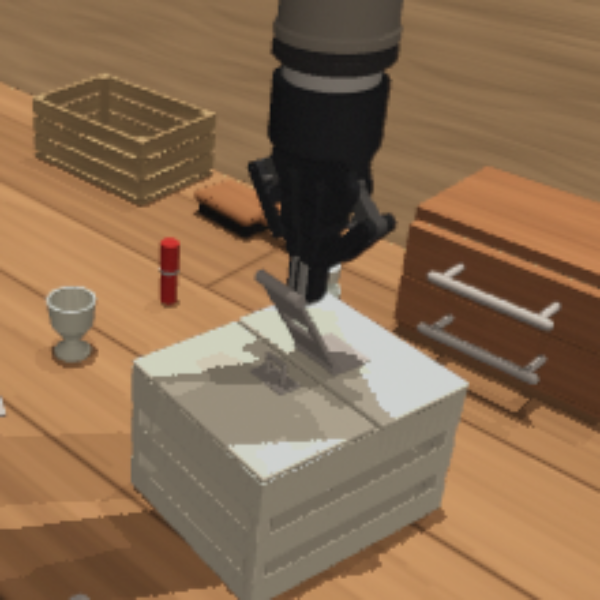

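The finger, at (315,290) in the crop, has pushed the strap past upright. It now leans forward over the deck with its roll at (270,278). I'll keep pushing forward, then down onto the roll, well clear of the staple.

Request:
servo_tool --targets '[0, 1, 0.3, 0, 0, 0, 2, 0.3, 0, 0, 0, 3, 0.3, 0, 0, 0, 4, 0.3, 0, 0, 0, 4.7, 0.3, 0, 0, 0, 5.3, 0.3, 0.7, 0, 0, 5.9, 0.3, 1.5, 0, 0, 6.3, 0.3, 2.3, 0, 0, 6.6, 0.3, 3, 0, 0, 6.6, 0.3, 3, 0]'

```text
clock: 6.45
position: [442.3, -255.0, 164.5]
tool_rot: [[-0.981, 0.193, -0.002], [0.193, 0.981, 0.0], [0.002, 0.0, -1.0]]
force: [-0.3, -0.5, 0.7]
finger_gap: -0.3
grip_force: 0.0
```

Run:
```python
from h import *
s=readout.state(); print(s["clock"],s["position"],s["force"])
print(sh(s,tray(-68,0,141)))
im,d,K,R,t=look("side"); cv2.imwrite("pics/s3.png",cv2.resize(im[100:320,230:450,::-1],(600,600)))
```

```text
6.45 [ 442.26334116 -254.96226755  164.5164184 ] [-0.31964836 -0.49653906  0.66093876]
[-0.1 -0.1  2.4]
```

View pics/s3.png

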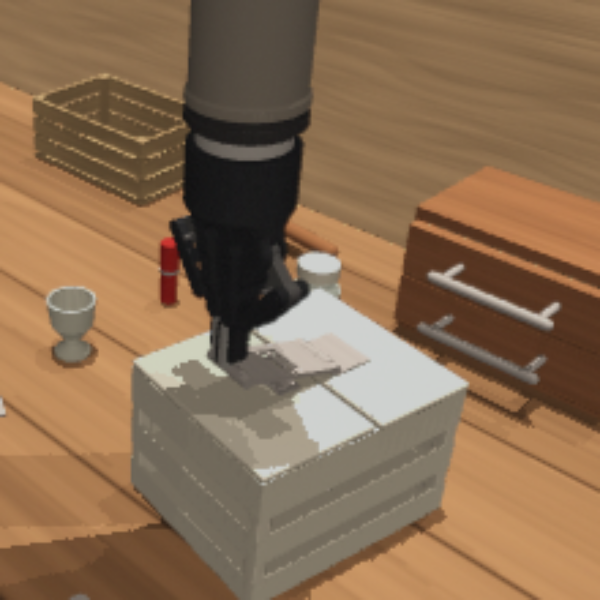

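The strap is now low, with its end under the finger tip at (230,365). I'll press gently the rest of the way down.

Request:
servo_tool --targets '[0, 0, 0, 0.4, 0, 0, 0, 0, 0.8, 0, 0, 0, 0, 1.2, 0, 0, 0, 0, 1.6, 0, 0, 0, 0, 1.9, 0, 0, 0, 0, 2.1, 0, 0, 0, 0, 2.3, 0, 0, 0, 0, 2.4, 0, 0, 0, 0, 2.4, 0, 0, 0, 0, 2.4, 0]'

```text
clock: 7.75
position: [442.9, -255.2, 141.4]
tool_rot: [[-0.981, 0.193, 0.0], [0.193, 0.981, -0.0], [-0.0, -0.0, -1.0]]
force: [-0.5, -0.8, 0.2]
finger_gap: -0.1
grip_force: 0.0
```

Request:
servo_tool --targets '[0, 0, 0, 0.05, 0, 0, 0, 0, 0.1, 0, 0, 0, 0, 0.15, 0, 0, 0, 0, 0.2, 0, 0, 0, 0, 0.2, 0, 0, 0, 0, 0.2, 0, 0, 0, 0, 0.2, 0, 0, 0, 0, 0.2, 0, 0, 0, 0, 0.2, 0, 0, 0, 0, 0.2, 0]'

```text
clock: 9.0
position: [443.1, -255.3, 140.3]
tool_rot: [[-0.981, 0.193, 0.001], [0.193, 0.981, 0.001], [-0.001, 0.001, -1.0]]
force: [-3.4, 1.9, 13.5]
finger_gap: 0.0
grip_force: 6.5
```

There is 13.5 N at z ≈ 140 mm, so the strap is on its stop. I'll lift off and check.

Request:
servo_tool --targets '[0, 0, 0, -0.5, 0, 0, 0, 0, -2, 0, 0, 0, 0, -5, 0, 0, 0, 0, -9, 0, 0, 4, 0, -13, 0, 0, 8, 0, -15, 0, 0, 8, 5, -15, 0, 0, 8, 10, -15, 0, 0, 8, 15, -15, 0, 0, 8, 15, -15, 0]'

```text
clock: 10.25
position: [393.9, -89.6, 289.9]
tool_rot: [[-0.982, 0.187, 0.001], [0.187, 0.982, 0.0], [-0.001, 0.0, -1.0]]
force: [-0.8, -1.3, -0.8]
finger_gap: 0.2
grip_force: 0.0
```

Run:
```python
from h import *
for n in("side","top"):
    im,d,K,R,t=look(n);W=world(d,K,R,t)
    if n=="side": cv2.imwrite("pics/s4.png",cv2.resize(im[100:320,230:450,::-1],(600,600)))
    q=W[...,:2]-c; tx=q@ex;ty=q@ey
    for lo in(-78,-74,-66,-55,-40,-30,-15,0,10):
        m=(tx>lo)&(tx<lo+8)&(abs(ty)<17)&(W[...,2]>100)&(W[...,2]<260)
        print(n,lo,m.sum(),np.median(W[m][:,2]).round(1),W[m][:,2].max().round(1))
print(readout.state()["position"])
```

```text
side -78 87 136.8 142.3
side -74 47 139.9 142.3
side -66 37 138.1 140.1
side -55 43 138.0 139.2
side -40 34 137.8 139.5
side -30 61 138.1 150.9
side -15 34 138.2 139.3
side 0 36 138.0 139.2
side 10 45 138.2 140.7
  return _methods._mean(a, axis=axis, dtype=dtype,
  ret = ret.dtype.type(ret / rcount)
Traceback (most recent call last):
ValueError: zero-size array to reduction operation maximum which has no identity
```

View pics/s4.png

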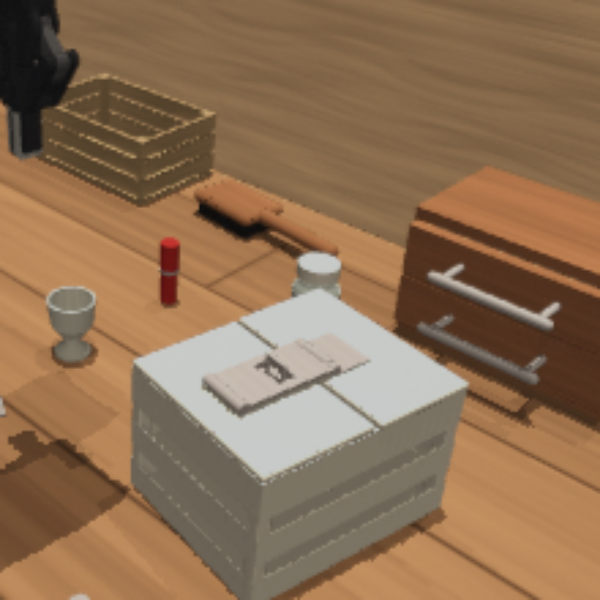

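The strap lies flat: its upper face measures 138 mm all along. The staple stands through the slot at (272,370), with its top at 151 mm, and the gripper is clear. I'll hand in.

```bash
python3 -c "
from bench import order; print(order.sign_off())"
```

```text
the job is handed in; nothing more can be done
None
```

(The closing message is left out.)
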